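Pair the scenery tubs and brush with their caddies

ROBOT

A 6-joint arm with a two-finger parallel gripper is mounted at the origin on the work surface. World frame = base frame: x ahead of the robot, y to its left, z up, the work surface at z = 0. Lengths are in m, angles in rad, forces in N, time in s.
With the tool pointing down it reaches from about 0.375 to 0.9 m from the base axis. Payload 3.1 kg.
Tool frame: the origin (TCP) lies midway between the tips of the shut fingers; the grasp point (between the pads) lies 19 mm behind it; z points along the fingers, y is the line along which they close (so a half turn about z gives the same grasp; the last joint's range is limited). The gripper opens to 85 mm and grips with 20 to 120 N. Pads are 22 mm wide; open, the fingers measure 114 mm over their backs; the gripper's body (76 mm by 85 mm) begins 54 mm behind the grasp point. The pads swing forward as they close: fully open they stand 13 mm farther back than shut.
Start: joints at [-1.327, 0.527, 1.433, -0, 1.181, -0.178], TCP at [0.256, -0.57, 0.231] pointing down, gripper open.
Joint ranges: [-3.08, 3.08], [-0.75, 2.2], [0.22, 2.44], [-1.43, 4.57], [0, 2.65], [-2.85, 2.85]. Speed limits (rad/s): [2.79, 2.79, 3.14, 3.14, 3.14, 3.14].

INTERFACE

Orientations are given as a unit quaternion [x, y, z, w].
In Python, from plant import ctrl, get_image, camera_params, boxes_of, outline_of, pinpoint gives the robot as it stands.
- The arm moves only by the tool jog_arm, never from a script. Its argument "rows" is one flat list of numbers, 7 for each row, row after row: the turn, a rotation vector about the tool's x, y, z scaled (see below), then the shift along the tool's x, y, z scaled (see below), then the opening, from -1 (shut) to 1 (fully open). A call has exactly 8 rows; each row shifts and turns the commanded pose from where the row before left it, along the tool's axes as they then stand; what a row does not reach is not made up. The controller multiplies each number of a shift by 0.25 m and each number of a turn by 180 degrees. A row lasts 1/8 s, in which the tool goes at most 62.5 mm and 10.7 degrees, less where a joint would pass 70% of its speed; a pose out of reach is approached as far as the arm can. A call with a number of a shift or a turn outside -1 to 1 is refused whole. A call with a gripper value outside its range is refused whole. The fingers move at their own pace and stop on an object; "force" is the grip in N (left out, the last holds). Time passes only in rows, so rows that do not move let the fingers close, or fill a call up. It gives the time, the measured TCP pose, the force, the opening and the grip force at its end, in the units of the state.
- ctrl.sense(): the state, without advancing time (a new reading comes with each control period).
- get_image(name): name is "side" or "top" or "wrist"; returns (picture, depth): 480x640x3 uint8, red, green, blue; 480x640 float32, m along the optical axis (not along the pixel's ray), 0 where there is no reading.
- camera_params(name): a dict with "camera_matrix" (3x3 intrinsics, pixels), "camera_from_world" (4x4, takes a point from world to camera coordinates); the wrist camera has in their place "tool_from_camera" (4x4, takes a point from camera to tool coordinates, whose origin is the TCP and whose axes are the flange's). Camera axes: x right, y up, looking along -z (the intrinsics and any distortion apply to the point x, -y, -z); pixel columns grow to the right and rows downward; lengths in m; the calibration is good to about 2 mm. A picture is of the moment at which its call begins: read the wrist's pose just before it. camera_params takes no time and is no camera call.
- ctrl.hand_in(): hands the job in; it is judged then, once.
Trained networks look in the newest picture that a camera, given by its name, has taken for a name from the list of things; names that differ only in an ending like _2 or _b are one class to them, and where a whole thing is asked for, a point or a joint stands for the part that bears it (a point fixed in the world has none). Each returns a list of dicts, best first, with "p" (0 to 1); they miss things now and then, are a little off and sometimes report something else, mostly with a low value. They report only what shows in the picture. A call takes as long as a camera call. They do not tell look-alikes from the thing itself.
- boxes_of(camera, name): "pixel" ([row, column] in pixels, amid what is visible of it).
- outline_of(camera, name): "mask" (480x640 bool, what is visible of it) and "pixel" ([row, column] in pixels, amid what is visible of it).
- pinpoint(camera, name): "pixel" ([row, column] in pixels: a listed point, or the origin of a listed thing).
The state is a dict: "time_s": time; "joints": joint angles; "dq": joint speeds; "joint_torque": joint torques, N m; "position": TCP position; "tcp_rot": TCP orientation; "ft_force": force on the tool from outside, world axes, zero at the start; "torque": the same for the moment, N m; "grip_width": opening from 0.0 (shut) to 1.0 (fully open); "grip_force": force on a finger pad.
Only numpy, scipy, OpenCV 4.12 (cv2) and the standard library are available. Lean on these libraries where they do the work, as an engineer would, in place of code of your own. Each camera call takes 0.05 s, during which the arm holds its last target. There are 200 camera calls.

TASK

Put the two scenery sets away by colour: slide each closed tub along the table, without lifting or tipping it, fully home against the end stop of a bay in the caddy of its own colour (either bay of that caddy will do). Stand the blue brush in the blue caddy's brush cup, bristles up. Leave the other things on the table where they are.

Things in the scene. Friction and masses are not known exactly. Their poses are not given: they have to be found in the camera images.
- tub_blue: closed round tub, white with a blue lid and a blue band, 110 mm diameter, 74 mm high, 0.35 to 0.7 kg, too wide to grip; origin at the centre of its underside, z up
- tub_yellow: closed round tub, white with a yellow lid and a yellow band, 110 mm diameter, 74 mm high, 0.35 to 0.7 kg, too wide to grip; origin at the centre of its underside, z up
- caddy_blue: blue caddy fixed to the table, its y across the table: two open bays back to back along y, end stop of both a blue wall 8 mm thick at y = 0; plywood side walls at x = +-65 mm, 6 thick, 45 high, inner width 124, to y = +-86, then flared mouths to y = +-107. Square blue cup on its -x (robot's) side. Origin on the table under the middle of the blue wall.
- caddy_blue_bay_a (a point): point on the table in the bay on the -y side of the blue caddy, where the tub's centre lies when the tub is fully home against the cross wall (tub goes in along caddy +y)
- caddy_blue_bay_b (a point): the same in the bay on the +y side of the blue caddy (tub goes in along caddy -y)
- caddy_blue_cup (a point): centre of the inner floor (6 mm above the table) of the blue brush cup, which stands against the outside of the caddy's -x wall, 95 mm from the caddy's origin: square, 54 mm outside, 42 mm inside, rim 85 mm above the table. The cup is empty.
- caddy_yellow: yellow caddy fixed to the table, its y across the table: two open bays back to back along y, end stop of both a yellow wall 8 mm thick at y = 0; plywood side walls at x = +-65 mm, 6 thick, 45 high, inner width 124, to y = +-86, then flared mouths to y = +-107. Square yellow cup on its -x (robot's) side. Origin on the table under the middle of the yellow wall.
- caddy_yellow_bay_a (a point): point on the table in the bay on the -y side of the yellow caddy, where the tub's centre lies when the tub is fully home against the cross wall (tub goes in along caddy +y)
- caddy_yellow_bay_b (a point): the same in the bay on the +y side of the yellow caddy (tub goes in along caddy -y)
- caddy_yellow_cup (a point): centre of the inner floor (6 mm above the table) of the yellow brush cup, which stands against the outside of the caddy's -x wall, 95 mm from the caddy's origin: square, 54 mm outside, 42 mm inside, rim 85 mm above the table. A yellow brush already stands in this cup, fixed, its top 186 mm above the table.
- brush: glue brush lying on the table, 180 mm long, 45 g: blue square handle 14 x 14 mm from x = -90 to +30 mm, steel ferrule to +60, dark bristles to +90, both 16 mm wide in y; origin on its axis at mid-length, 7 mm above the table at the start; x points to the bristles; balance point near x = -15 mm
- brush_butt (a point): centre of the butt (handle) end of the brush, 90 mm from its origin towards -x
- house: bystander: grey model house with red roof, 64 x 58 mm, 64 mm high; origin under its centre
- jar: bystander: glass jar with red cap, 60 mm diameter, 62 mm high; origin under its centre
- tin: bystander: steel and green tin, 62 mm diameter, 60 mm high; origin under its centre
- tape: bystander: orange roll of tape lying flat, 66 mm diameter, 28 mm high; origin under its centre
- knife: bystander: grey retracted craft knife lying flat, 170 x 26 x 16 mm along its x; origin under its middle
- glue: bystander: white glue bottle with blue cap, 66 mm diameter, 190 mm high; origin under its centre
- dish: bystander: white open dish, 110 x 85 mm, 35 mm high; origin under its centre
Things that resemble listed ones, but are neither listed nor needed, are in the scene too. What is shaped like the tub_blue but purple is not meant.

How it is judged:
At the end, for the whole second after the job is handed in: Each tub stands on the table in a bay of its own colour's caddy, centre within 12 mm of the home point; the brush stands in the blue cup, bristles up, within 0.65 rad of vertical, its butt below 30 mm height and within 32 mm of the cup's centre; all at rest ((horizontal distance between tub_blue and caddy_blue_bay_a below 0.012 m or horizontal distance between tub_blue and caddy_blue_bay_b below 0.012 m) and angle between each of tub_blue, tub_yellow's own z axis and vertical below 0.1 rad and height (world z) of each of tub_blue, tub_yellow below 0.008 m and linear speed of each of tub_blue, tub_yellow below 0.02 m/s and (horizontal distance between tub_yellow and caddy_yellow_bay_a below 0.012 m or horizontal distance between tub_yellow and caddy_yellow_bay_b below 0.012 m) and angle between brush's own x axis and vertical below 0.65 rad and horizontal distance between brush_butt and caddy_blue_cup below 0.032 m and height (world z) of brush_butt below 0.03 m and linear speed of brush below 0.03 m/s); the robot touches nothing.
It fails at once if the blue tub is lifted off the table (by more than 20 mm) or tipped (by more than 0.35 rad) (height (world z) of tub_blue above 0.02 m or angle between tub_blue's own z axis and vertical above 0.35 rad).
It fails at once if the yellow tub is lifted off the table (by more than 20 mm) or tipped (by more than 0.35 rad) (height (world z) of tub_yellow above 0.02 m or angle between tub_yellow's own z axis and vertical above 0.35 rad).
It fails at once if the house or the tape is moved by more than 30 mm or tipped over (distance of any of house, tape from where it was at the start of the episode above 0.03 m or angle between any of house, tape's own z axis and vertical above 0.5 rad).
It fails at once if the jar or the tin is moved by more than 30 mm or tipped over (distance of any of jar, tin from where it was at the start of the episode above 0.03 m or angle between any of jar, tin's own z axis and vertical above 0.5 rad).
It fails at once if the knife, the glue bottle or the dish is moved by more than 30 mm or tipped over (distance of any of knife, glue, dish from where it was at the start of the episode above 0.03 m or angle between any of knife, glue, dish's own z axis and vertical above 0.5 rad).
It also fails if it takes over 69 s, if anything falls off the work surface, if the arm or the gripper's body presses on something with over 40 N, if the wrist force passes 120 N, or if a joint passes its speed limit or range.

## Working session

There is one attempt and no reset: what is moved stays moved. The work goes in short steps, Python scripts to look and compute and a tool call to move; the robot and the scene stay as the last step left them, time stands still between calls to the robot, and variables do not carry over. Pictures are saved under pics/ and viewed, at most 10 in all, crops included, and the job is handed in when it is done.

Besides the shell and the picture viewer there is one more tool, called after "Emit:" as name(argument=value, ...), one argument or row to a line, values as JSON. jog_arm: Moves the arm, as the interface text tells. Its arguments: {"type":"object","properties":{"rows":{"type":"array"},"force":{"type":"number"}},"required":["rows"]}

```bash
mkdir -p pics
cat > h.py <<'E'
import numpy as np, cv2
from plant import ctrl, get_image, camera_params, boxes_of, outline_of, pinpoint
from scipy.spatial.transform import Rotation as R
def snap(cam,fn=None):
    im,d=get_image(cam)
    if fn: cv2.imwrite('pics/'+fn,im[:,:,::-1])
    return im,d
def ray(cam,px):
    """world ray origin, direction(with unit depth) for pixel [row,col]"""
    p=camera_params(cam);K=np.array(p['camera_matrix'])
    v=np.linalg.inv(K)@np.array([px[1],px[0],1.0]);v=np.array([v[0],-v[1],-v[2]])
    if cam=='wrist':
        s=ctrl.sense();T=np.eye(4);T[:3,:3]=R.from_quat(s['tcp_rot']).as_matrix();T[:3,3]=s['position'];W=T@np.array(p['tool_from_camera'])
    else: W=np.linalg.inv(np.array(p['camera_from_world']))
    return W[:3,3],W[:3,:3]@v
def onz(cam,px,z):
    o,d=ray(cam,px);return o+d*(z-o[2])/d[2]
def cloud(cam,depth):
    o,_=ray(cam,[0,0]);r,c=np.mgrid[0:480,0:640]
    _,d0=ray(cam,[0,0]);_,dr=ray(cam,[1,0]);_,dc=ray(cam,[0,1])
    D=d0+r[...,None]*(dr-d0)+c[...,None]*(dc-d0)
    return o+D*depth[...,None]
E
cat > a.py <<'E'
from h import *
np.set_printoptions(precision=3,suppress=True)
print(ctrl.sense())
for cam in ['top','side']:
    im,d=snap(cam,cam+'0.png');P=cloud(cam,d)
    np.savez(cam+'0.npz',im=im,P=P,d=d)
    o,f=ray(cam,[240,320]);print(cam,'cam at',o,'dir',f)
cam='top'
im,d=get_image('top');P=cloud('top',d)
for n in ['tub_blue','tub_yellow','caddy_blue','caddy_yellow','brush','house','jar','tin','tape','knife','glue','dish']:
    for o in outline_of(cam,n)[:3]:
        if o['p']<.2: continue
        m=o['mask']; q=P[m&(d>0)]
        if len(q)==0: continue
        mc=im[m].mean(0)
        print(n,round(o['p'],2),np.round(o['pixel']),'med',np.median(q,0),'lo',np.percentile(q,3,axis=0),'hi',np.percentile(q,97,axis=0),'rgb',mc.round())
for n in ['caddy_blue_bay_a','caddy_blue_cup','caddy_blue','caddy_yellow','caddy_yellow_bay_a','brush','brush_butt','tub_blue','tub_yellow']:
    for o in pinpoint(cam,n)[:4]:
        if o['p']>.2: print(n,round(o['p'],2),np.round(o['pixel'],1),onz(cam,o['pixel'],0.007 if 'brush' in n else 0.006 if 'cup' in n else 0))
E
python3 a.py
```

```text
{'time_s': 0.0, 'joints': array([-1.327,  0.528,  1.434,  0.   ,  1.181, -0.179]), 'dq': array([-0.001,  0.   , -0.   , -0.001, -0.001,  0.   ]), 'joint_torque': array([ -0.001, -44.236, -17.802,  -0.   ,   0.008,  -0.   ]), 'position': array([ 0.256, -0.57 ,  0.23 ]), 'tcp_rot': array([ 0.978,  0.209, -0.   , -0.001]), 'ft_force': array([ 0.195, -0.271,  0.254]), 'torque': array([-0.014,  0.001, -0.031]), 'grip_force': 0.0, 'grip_width': 1.0008849640033084}
top cam at [ 0.49  -0.001  1.113] dir [ 0.076 -0.009 -0.997]
side cam at [0.348 0.813 0.867] dir [ 0.161 -0.695 -0.702]
tub_blue 0.64 [164. 474.] med [ 0.733 -0.363  0.074] lo [ 0.688 -0.417  0.015] hi [ 0.785 -0.319  0.078] rgb [ 84.  35. 112.]
tub_blue 0.61 [219. 338.] med [ 0.615 -0.05   0.075] lo [ 0.568 -0.096  0.07 ] hi [ 0.663 -0.004  0.079] rgb [ 17.  69. 146.]
tub_yellow 0.82 [288. 339.] med [ 0.464 -0.05   0.075] lo [ 0.418 -0.097  0.071] hi [ 0.511 -0.003  0.078] rgb [175. 175.   0.]
caddy_blue 0.64 [240. 467.] med [ 0.559 -0.349  0.003] lo [ 0.459 -0.435 -0.002] hi [ 0.639 -0.27   0.084] rgb [ 32.  62. 109.]
caddy_yel
[... 2081 characters left out ...]
0.421  0.   ]
caddy_blue_bay_a 0.62 [234.  439.5] [ 0.583 -0.294  0.   ]
caddy_blue_cup 0.89 [280.5 465.9] [ 0.472 -0.349  0.006]
caddy_blue 0.82 [235.7 465.2] [ 0.577 -0.355  0.   ]
caddy_yellow 0.91 [241.4 156.7] [0.582 0.374 0.   ]
caddy_yellow_bay_a 0.78 [234.6 176.7] [0.597 0.327 0.   ]
caddy_yellow_bay_a 0.56 [240.6 127.3] [0.586 0.443 0.   ]
brush 0.95 [329.3 434.8] [ 0.362 -0.271  0.007]
brush 0.4 [332.7 203. ] [0.367 0.264 0.007]
brush_butt 0.62 [239.5 159.3] [0.586 0.365 0.007]
brush_butt 0.59 [287.9 428.8] [ 0.457 -0.262  0.007]
tub_blue 0.83 [167.9 469.8] [ 0.739 -0.374  0.   ]
tub_blue 0.55 [221.8 335.3] [ 0.618 -0.049  0.   ]
tub_yellow 0.91 [287.8 336.6] [ 0.462 -0.048  0.   ]
```

View pics/top0.png

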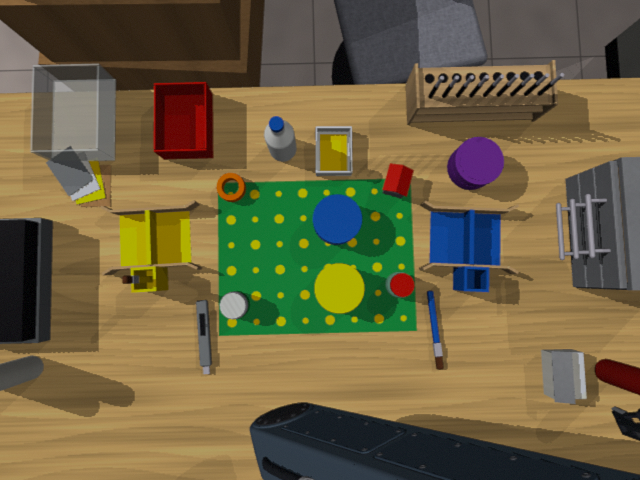

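View pics/side0.png

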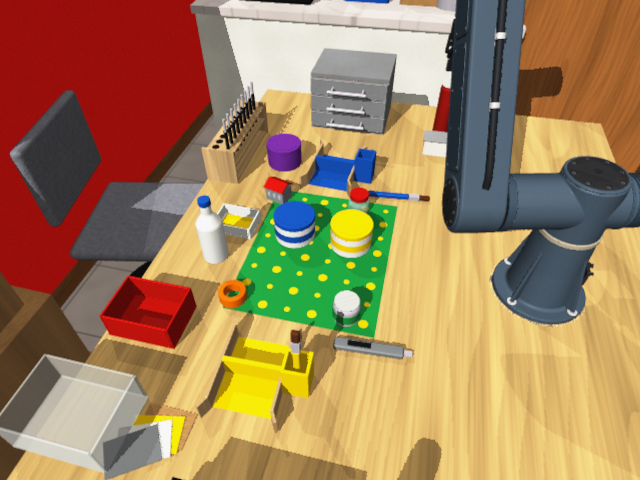

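```bash
cat > b.py <<'E'
import numpy as np,cv2
np.set_printoptions(precision=3,suppress=True)
z=np.load('top0.npz');P=z['P'];im=z['im'].astype(int)
def circ(c,h):
    m=(np.hypot(P[...,0]-c[0],P[...,1]-c[1])<.075)&(abs(P[...,2]-h)<.006)
    q=P[m][:,:2].astype(np.float32);(a,b),r=cv2.minEnclosingCircle(q);return a,b,r,q.mean(0)
print('blue',circ((.617,-.05),.075));print('yel',circ((.464,-.05),.075))
def line(m,name):
    q=P[m][:,:2];c=q.mean(0);u=np.linalg.svd(q-c,full_matrices=False)[2][0];t=(q-c)@u
    print(name,c,'dir',np.degrees(np.arctan2(u[1],u[0])),'ends',c+u*t.min(),c+u*t.max(),len(q))
x,y,zz=P[...,0],P[...,1],P[...,2]
for n,c in (('blue',(.58,-.355)),('yel',(.582,.372))):
    reg=(abs(x-c[0])<.11)&(abs(y-c[1])<.12)&(zz>.035)&(zz<.055)
    line(reg&(abs(x-c[0])<.05)&(abs(y-c[1])<.04),n+' cross')
    line(reg&(x>c[0]+.045)&(abs(y-c[1])<.075),n+' far wall')
    line(reg&(x<c[0]-.045)&(abs(y-c[1])<.075),n+' near wall')
m=(abs(x-.36)<.12)&(abs(y+.27)<.03)&(zz>.007)&(zz<.03)
line(m,'brush')
mb=m&(im[...,2]>im[...,0]+30);line(mb,'handle')
E
python3 b.py
```

```text
blue (0.6173444986343384, -0.050498466938734055, 0.055096421390771866, array([ 0.617, -0.05 ], dtype=float32))
yel (0.463923841714859, -0.05009553208947182, 0.05507143214344978, array([ 0.464, -0.05 ], dtype=float32))
blue cross [ 0.581 -0.353] dir 175.54564271090024 ends [ 0.629 -0.357] [ 0.531 -0.349] 261
blue far wall [ 0.641 -0.358] dir 87.54231359588728 ends [ 0.638 -0.43 ] [ 0.645 -0.281] 262
blue near wall [ 0.505 -0.35 ] dir 87.19461183972477 ends [ 0.501 -0.429] [ 0.508 -0.28 ] 304
yel cross [0.582 0.376] dir -177.92519711265896 ends [0.632 0.378] [0.532 0.374] 270
yel far wall [0.65  0.373] dir 92.86965954901196 ends [0.654 0.297] [0.647 0.446] 287
yel near wall [0.514 0.369] dir -89.8905311011925 ends [0.514 0.444] [0.514 0.298] 303
brush [ 0.359 -0.27 ] dir -174.95921906466495 ends [ 0.452 -0.262] [ 0.258 -0.279] 536
handle [ 0.39  -0.267] dir -175.08570853976082 ends [ 0.45  -0.262] [ 0.333 -0.272] 310
```

The top view shows the blue tub at (219,338), the yellow tub at (288,339), the blue caddy at (240,467) and the yellow caddy at (247,155). The brush is at (330,436) with its bristles towards the robot, and the purple decoy is at (163,475). The side view agrees. I'll start with the brush by moving above it.

Emit:
jog_arm(
  rows=[0,0,0,0.105,-0.117,0,1,0,0,0,0.105,-0.117,0,1,0,0,0,0.105,-0.117,0,1,0,0,0,0.105,-0.117,0,1,0,0,0,0.105,-0.117,0,1,0,0,0,0.105,-0.117,0,1,0,0,0,0.105,-0.117,0,1,0,0,0,0.105,-0.117,0,1],
  force=40,
)

```text
time_s: 2.2
position: [0.3521, -0.2697, 0.2316]
tcp_rot: [0.978, 0.209, 0.0, 0.0]
ft_force: [0.5, 0.2, -0.3]
grip_width: 0.999
grip_force: 0.0
```

Emit:
jog_arm(
  rows=[0,0,-0.059,0,0,0,1,0,0,-0.059,0,0,0,1,0,0,-0.059,0,0,0,1,0,0,-0.059,0,0,0,1,0,0,-0.059,0,0,0,1,0,0,-0.059,0,0,0,1,0,0,-0.059,0,0,0,1,0,0,-0.059,0,0,0,1],
)

```text
time_s: 3.2
position: [0.3518, -0.2708, 0.2315]
tcp_rot: [0.577, 0.817, -0.0, 0.0]
ft_force: [-0.2, -0.4, -0.4]
grip_width: 0.999
grip_force: 0.0
```

Emit:
jog_arm(
  rows=[0,0,-0.059,0,0,0.05,1,0,0,-0.059,0,0,0.05,1,0,0,-0.059,0,0,0.05,1,0,0,-0.059,0,0,0.05,1,0,0,-0.059,0,0,0.05,1,0,0,-0.059,0,0,0.05,1,0,0,-0.059,0,0,0.05,1,0,0,-0.01,0,0,0.05,1],
)

```text
time_s: 4.2
position: [0.3519, -0.271, 0.131]
tcp_rot: [-0.046, 0.999, -0.0, 0.0]
ft_force: [-0.7, 0.4, -0.2]
grip_width: 1.002
grip_force: 0.0
```

```bash
cat > st.py <<'E'
from h import *
np.set_printoptions(precision=4,suppress=True)
def st():
    s=ctrl.sense();M=R.from_quat(s['tcp_rot']).as_matrix()
    print('t',round(s['time_s'],2),'pos',s['position'],'ang x,y',np.degrees(np.arctan2(M[1,:2],M[0,:2])),'z',M[:,2],'x',M[:,0]);print('j',np.degrees(s['joints']).round(1),'w',round(s['grip_width'],3),s['grip_force'],s['ft_force'])
    return s,M
def todo(p):
    s,M=st();v=M.T@(np.array(p)-s['position']);print('shift/0.25:',v/.25)
E
python3 - <<'E'
from st import *
b=np.array([.450,-.262]);u=np.array([-.9961,-.0877])
todo([*(b+u*.098),.002])
snap('wrist','w1.png')
for n in ['brush','brush_butt']:
    for o in pinpoint('wrist',n)[:2]: print(n,o['p'],o['pixel'],onz('wrist',o['pixel'],.007))
E
```

```text
t 4.2 pos [ 0.3519 -0.271   0.131 ] ang x,y [-174.7574   95.2426] z [ 0.0006 -0.0007 -1.    ] x [-0.9958 -0.0914 -0.0005]
j [ -52.1   26.6  113.1    0.    40.3 -147.3] w 1.002 0.0 [-0.6926  0.434  -0.1751]
shift/0.25: [-0.0017  0.0019  0.5161]
brush_butt 0.79 [335.6, 312.4] [ 0.4506 -0.2642  0.007 ]
```

Emit:
jog_arm(
  rows=[0,0,0,0,0,0.1,1,0,0,0,0,0,0.1,1,0,0,0,0,0,0.1,1,0,0,0,0,0,0.1,1,0,0,0,0,0,0.07,1,0,0,0,0,0,0.044,0.5,0,0,0,0,0,0,-1,0,0,0,0,0,0,-1],
)

```text
time_s: 5.35
position: [0.352, -0.2711, 0.0033]
tcp_rot: [-0.046, 0.999, -0.0, 0.0]
ft_force: [0.6, 0.1, -0.4]
grip_width: 0.377
grip_force: 0.0
```

Emit:
jog_arm(
  rows=[0,0,0,0,0,0,-1,0,0,0,0,0,0,-1,0,0,0,0,0,0,-1,0,0,0,0,0,0,-1,0,0,0,0,0,-0.1,-1,0,0,0,0,0,-0.2,-1,0,0,0,0,0,-0.2,-1,0,0,0,0,0,-0.2,-1],
)

```text
time_s: 6.35
position: [0.3513, -0.2703, 0.1795]
tcp_rot: [-0.046, 0.999, 0.0, -0.0]
ft_force: [0.8, -0.9, -0.4]
grip_width: 0.151
grip_force: 39.7
```

Run:
```python
from st import *
st()
```

```text
t 6.35 pos [ 0.3513 -0.2703  0.1795] ang x,y [-174.737   95.263] z [-0.0001  0.0001 -1.    ] x [-0.9958 -0.0917  0.0001]
j [ -52.1   21.2  110.5   -0.    48.2 -147.3] w 0.151 39.661951661109924 [ 0.8019 -0.9181 -0.4223]
```

Emit:
jog_arm(
  rows=[0,0,0.059,0,0,-0.05,-1,0,0,0.059,0,0,-0.05,-1,0,0,0.059,0,0,-0.05,-1,0,0,0.059,0,0,-0.05,-1,0,0,0.059,0,0,-0.05,-1,0,0,0.059,0,0,-0.05,-1,0,0,0.059,0,0,-0.05,-1,0,0,0.059,0,0,-0.05,-1],
)

```text
time_s: 7.35
position: [0.3513, -0.2701, 0.2781]
tcp_rot: [0.643, 0.766, 0.0, -0.0]
ft_force: [-0.1, 0.6, -0.5]
grip_width: 0.151
grip_force: 39.7
```

Emit:
jog_arm(
  rows=[0,0,0.059,0,0,0,-1,0,0,0.059,0,0,0,-1,0,0,0.059,0,0,0,-1,0,0,0.059,0,0,0,-1,0,0,0.059,0,0,0,-1,0,0,0.059,0,0,0,-1,0,0,0.059,0,0,0,-1,0,0,0.059,0,0,0,-1],
)

```text
time_s: 8.35
position: [0.3513, -0.2702, 0.2777]
tcp_rot: [0.991, 0.13, -0.0, -0.0]
ft_force: [-0.3, -0.2, -0.7]
grip_width: 0.147
grip_force: 39.7
```

Emit:
jog_arm(
  rows=[0,0,0.05,0,0,0,-1,0,0,0.05,0,0,0,-1,0,0.055,0,0,0,0,-1,0,0.055,0,0,0,0,-1,0,0.055,0,0,0,0,-1,0,0.055,0,0,0,0,-1,0,0.055,0,0,0,0,-1,0,0.055,0,0,0,0,-1],
)

```text
time_s: 9.35
position: [0.352, -0.265, 0.2745]
tcp_rot: [0.897, -0.017, 0.442, -0.002]
ft_force: [0.3, 1.1, -0.7]
grip_width: 0.15
grip_force: 39.7
```

Run:
```python
from st import *
st()
```

```text
t 9.35 pos [ 0.352  -0.265   0.2745] ang x,y [ -3.0508 -91.6516] z [ 0.7928 -0.0114 -0.6093] x [ 0.6087 -0.0324  0.7927]
j [-88.7  14.  132.4  68.4  58.4 -48.2] w 0.15 39.69968140125275 [ 0.2685  1.1337 -0.6747]
```

Emit:
jog_arm(
  rows=[0,0.04,0,0,0,0,-1,0,0.03,0,0,0,0,-1,0,0,0,0,0,0,-1,0,0,0,0,0,0,-1,0,0,0,0,0,0,-1,0,0,0,0,0,0,-1,0,0,0,0,0,0,-1,0,0,0,0,0,0,-1],
)

```text
time_s: 10.35
position: [0.3523, -0.2648, 0.2739]
tcp_rot: [0.844, -0.018, 0.536, -0.002]
ft_force: [-0.3, 0.4, -0.1]
grip_width: 0.151
grip_force: 39.7
```

```bash
cat > cup.py <<'E'
from st import *
for cam in ('top','side'):
    z=np.load(cam+'0.npz');P=z['P'];x,y,zz=P[...,0],P[...,1],P[...,2]
    m=(abs(x-.475)<.05)&(abs(y+.349)<.05)&(zz>.079)&(zz<.092)
    q=P[m];print(cam,len(q),q.min(0),q.max(0),cv2.minAreaRect(q[:,:2].astype(np.float32)))
s,M=st()
print('butt if rigid',s['position']+M@[-.098,0,-.005])
im,d=snap('side','s2.png')
for n in ['brush_butt','brush','caddy_blue_cup']:
    for o in pinpoint('side',n)[:2]: print(n,o['p'],o['pixel'])
for cam in('side',):
    p=camera_params(cam);q=s['position']+M@[-.098,0,-.005];c=np.array(p['camera_from_world'])@[*q,1];v=np.array(p['camera_matrix'])@[c[0],-c[1],-c[2]];print('pred butt px r,c',v[1]/v[2],v[0]/v[2])
E
python3 cup.py
```

```text
top 278 [ 0.4494 -0.3767  0.0792] [ 0.5046 -0.3182  0.0896] ((0.4765581488609314, -0.3464360237121582), (0.05611800402402878, 0.05395318195223808), 85.04686737060547)
side 152 [ 0.4505 -0.372   0.0792] [ 0.507  -0.3122  0.0896] ((0.4788113534450531, -0.3424094021320343), (0.059168294072151184, 0.055235814303159714), 87.21507263183594)
t 10.35 pos [ 0.3523 -0.2648  0.2739] ang x,y [ -4.2667 -91.5847] z [ 0.9048 -0.0157 -0.4255] x [ 0.4249 -0.0317  0.9047]
j [-96.1  24.8 138.5  77.5  67.4 -70.5] w 0.151 39.70681965351105 [-0.2671  0.4271 -0.1445]
butt if rigid [ 0.3062 -0.2616  0.1874]
brush_butt 0.56 [149.3, 427.3]
brush 0.91 [119.2, 417.7]
caddy_blue_cup 0.6 [175.0, 365.5]
pred butt px r,c 148.14012588629586 427.6373899988667
```

View pics/s2.png

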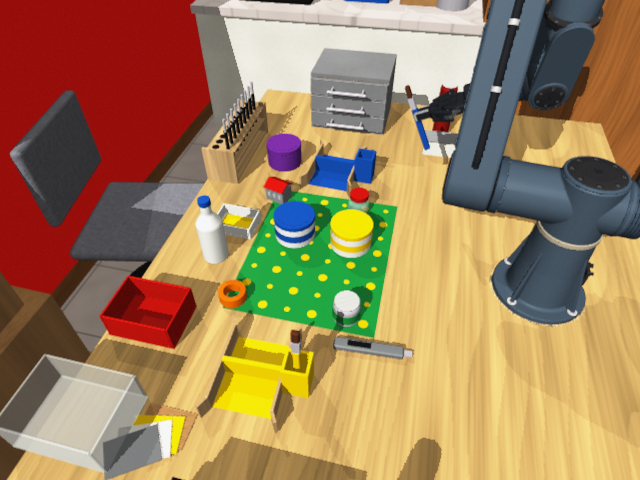

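The side view shows the brush held bristles up, with its butt at (149,427) where I predicted it, and the cup at (165,366). Next I'll move it over the cup.

Emit:
jog_arm(
  rows=[0,0,0,0.0265,0.0527,0.1,-1,0,0,0,0.0265,0.0527,0.1,-1,0,0,0,0.0265,0.0527,0.1,-1,0,0,0,0.0265,0.0527,0.1,-1,0,0,0,0.0265,0.0527,0.1,-1,0,0,0,0.0265,0.0527,0.1,-1,0,0.02,0,0,0,0,-1,0,0.02,0,0,0,0,-1],
)

```text
time_s: 11.55
position: [0.503, -0.3473, 0.2441]
tcp_rot: [0.808, -0.017, 0.589, -0.001]
ft_force: [0.4, 0.1, -1.0]
grip_width: 0.151
grip_force: 39.7
```

```bash
cat > tb.py <<'E'
from st import *
import sys
s,M=st();b=s['position']+M@[-.098,0,-.005];t=np.array([float(a) for a in sys.argv[1:4]])
tilt=np.degrees(np.arccos(M[2,0]));print('butt',b,'tilt',tilt,'shift/.25 to',t,M.T@(t-b)/.25)
E
python3 tb.py .468 -.346 .115
```

```text
t 11.55 pos [ 0.503  -0.3473  0.2441] ang x,y [ -5.5028 -91.5514] z [ 0.9516 -0.0189 -0.3067] x [ 0.3061 -0.0295  0.9516]
j [-73.   37.3 121.5 100.4  66.9 -66.8] w 0.151 39.721198081970215 [ 0.4361  0.1281 -0.9517]
butt [ 0.4682 -0.3443  0.1524] tilt 17.907838423284293 shift/.25 to [ 0.468 -0.346  0.115] [-0.1425  0.0101  0.0451]
```

Emit:
jog_arm(
  rows=[0,0,0,-0.056,0.003,0.018,-1,0,0,0,-0.056,0.003,0.018,-1,0,0,0,-0.056,0.003,0.018,-1,0,0,0,-0.056,0.003,0.018,-1,0,0,0,-0.056,0.002,0.018,-1,0,0,0,-0.056,0.002,0.018,-1,0,0,0,-0.056,0.002,0.018,-1,0,0,0,-0.05,0.002,0.016,-1],
)

```text
time_s: 12.55
position: [0.5022, -0.35, 0.127]
tcp_rot: [0.809, -0.018, 0.588, -0.001]
ft_force: [-0.0, 0.8, -1.0]
grip_width: 0.148
grip_force: 39.7
```

```bash
python3 tb.py .468 -.346 .035
python3 - <<'E'
from h import *
a,_=get_image('side');b,_=get_image('top')
A=cv2.resize(a[90:240,280:480],(400,300),interpolation=2);B=cv2.resize(b[190:340,400:600],(400,300),interpolation=2)
cv2.imwrite('pics/c3.png',np.hstack([A,B])[:,:,::-1])
E
```

```text
t 12.55 pos [ 0.5022 -0.35    0.127 ] ang x,y [ -5.6654 -91.6185] z [ 0.951  -0.0198 -0.3087] x [ 0.308  -0.0306  0.9509]
j [-73.2  54.2 121.4 106.6  70.7 -84.2] w 0.148 39.721829295158386 [-0.0009  0.7586 -0.9636]
butt [ 0.4672 -0.3469  0.0354] tilt 18.030600882411363 shift/.25 to [ 0.468 -0.346  0.035] [-0.0006 -0.0037  0.0033]
```

View pics/c3.png

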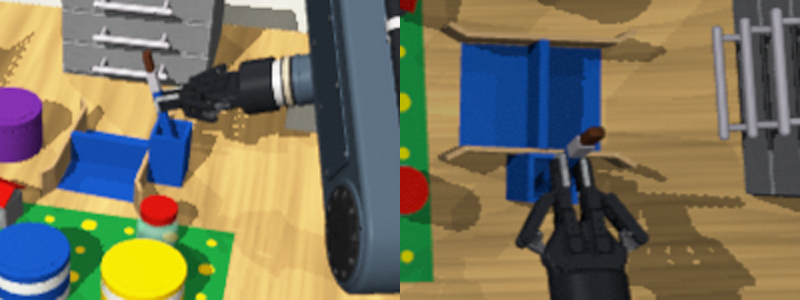

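In the crops the handle is inside the cup and nothing is touching. I'll lower a little more, release and back off.

Emit:
jog_arm(
  rows=[0,0,0,-0.03,0,0.009,-1,0,0,0,-0.027,0,0.009,-1,0,0,0,0,0,0,-0.5,0,0,0,0,0,0,0,0,0,0,0,0,0,0,0,0,0,0,0,0,0,0,0,0,0,0,-0.05,0,0,0,0,0,0,-0.1,0,0,0,0,0,0,-0.15,0],
)

```text
schema error: expected 8 rows
```

Run:
```python
from st import *
st()
a,_=get_image('side');b,_=get_image('top')
A=cv2.resize(a[90:240,280:480],(400,300),interpolation=2);B=cv2.resize(b[190:340,400:600],(400,300),interpolation=2)
cv2.imwrite('pics/c4.png',np.hstack([A,B])[:,:,::-1])
```

```text
t 12.65 pos [ 0.5021 -0.35    0.1264] ang x,y [ -5.9586 -91.6258] z [ 0.9507 -0.0193 -0.3095] x [ 0.3088 -0.0322  0.9506]
j [-73.2  54.3 121.4 106.6  70.7 -84.2] w 0.148 39.721975922584534 [-0.4072 -0.111  -0.7721]
```

View pics/c4.png

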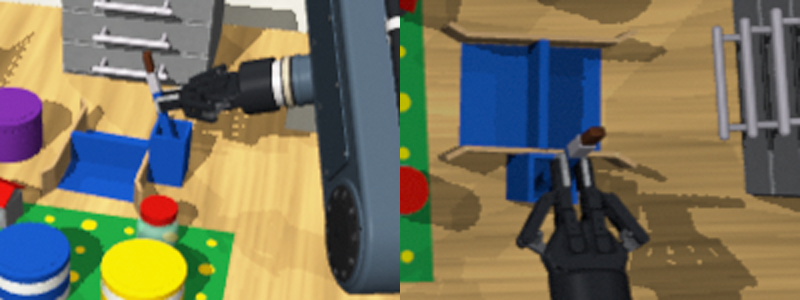

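That call had nine rows and was refused, so the picture is unchanged. I'll resend it with eight.

Emit:
jog_arm(
  rows=[0,0,0,-0.03,0,0.009,-1,0,0,0,-0.027,0,0.009,-1,0,0,0,0,0,0,-0.4,0,0,0,0,0,0,0.1,0,0,0,0,0,0,0.1,0,0,0,0,0,-0.05,0.1,0,0,0,0,0,-0.15,0.1,0,0,0,0,0,-0.2,0.1],
)

```text
time_s: 13.75
position: [0.4062, -0.3469, 0.1444]
tcp_rot: [0.809, -0.017, 0.588, -0.001]
ft_force: [0.0, -1.6, 0.5]
grip_width: 0.551
grip_force: 0.0
```

Run:
```python
from st import *
st()
a,_=get_image('side');b,_=get_image('top')
A=cv2.resize(a[90:240,280:480],(400,300),interpolation=2);B=cv2.resize(b[190:340,400:600],(400,300),interpolation=2)
cv2.imwrite('pics/c5.png',np.hstack([A,B])[:,:,::-1])
```

```text
t 13.75 pos [ 0.4062 -0.3469  0.1444] ang x,y [ -5.3551 -91.4843] z [ 0.9511 -0.0179 -0.3083] x [ 0.3077 -0.0288  0.9511]
j [-87.8  53.5 128.3  93.8  72.2 -90.6] w 0.551 0.0 [ 0.0327 -1.639   0.467 ]
```

View pics/c5.png

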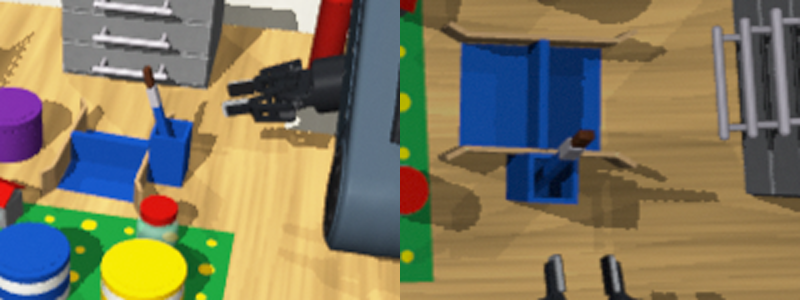

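The brush now stands in the cup, bristles up. I'll raise the tool and point it down again.

Emit:
jog_arm(
  rows=[0,0,0,0.19,0,-0.08,0.6,0,0,0,0.19,0,-0.08,0.6,0,-0.058,0,0,0,0,0.6,0,-0.058,0,0,0,0,0.6,0,-0.058,0,0,0,0,0.6,0,-0.058,0,0,0,0,0.6,0,-0.058,0,0,0,0,0.6,0,-0.058,0,0,0,0,0.6],
)

```text
time_s: 14.85
position: [0.3982, -0.3438, 0.2439]
tcp_rot: [0.992, -0.01, 0.128, -0.019]
ft_force: [0.7, 0.6, -0.6]
grip_width: 0.797
grip_force: 0.0
```

Emit:
jog_arm(
  rows=[0,-0.052,0,0,0,0,0.6,0,0,0,0,0,0,0.6,0,0,0,0,0,0,0.6,0,0,0,0,0,0,0.6,0,0,0,0,0,0,0.6,0,0,0,0,0,0,0.6,0,0,0,0,0,0,0.6,0,0,0,0,0,0,0.6],
)

```text
time_s: 15.85
position: [0.3988, -0.3449, 0.2434]
tcp_rot: [0.999, -0.008, 0.05, -0.02]
ft_force: [-1.0, 0.2, -0.2]
grip_width: 0.798
grip_force: 0.0
```

Run:
```python
from st import *
todo([.464,-.118,.2]);s,M=st()
print('tilt fix rotvec in tool /180:',R.from_matrix(M.T@np.array([[1,0,0],[0,-1,0],[0,0,-1.]])).as_rotvec()/np.pi)
```

```text
t 15.85 pos [ 0.3988 -0.3449  0.2434] ang x,y [ -1.0501 -90.813 ] z [ 0.1003  0.0397 -0.9942] x [ 0.9949 -0.0182  0.0997]
j [-56.5  20.9  97.3   6.9  60.8  31.1] w 0.798 0.0 [-0.9792  0.206  -0.2051]
shift/0.25: [ 0.2257 -0.9032  0.2347]
t 15.85 pos [ 0.3988 -0.3449  0.2434] ang x,y [ -1.0501 -90.813 ] z [ 0.1003  0.0397 -0.9942] x [ 0.9949 -0.0182  0.0997]
j [-56.5  20.9  97.3   6.9  60.8  31.1] w 0.798 0.0 [-0.9792  0.206  -0.2051]
tilt fix rotvec in tool /180: [-0.0129 -0.0319 -0.0052]
```

Emit:
jog_arm(
  rows=[-0.013,-0.032,0,0,0,0,0.6,0,0,-0.0576,0,0,0,0.6,0,0,-0.0576,0,0,0,0.6,0,0,-0.0576,0,0,0,0.6,0,0,-0.0576,0,0,0,0.6,0,0,-0.0576,0,0,0,0.6,0,0,-0.0576,0,0,0,0.6,0,0,-0.0576,0,0,0,0.6],
)

```text
time_s: 16.85
position: [0.3989, -0.3448, 0.2434]
tcp_rot: [0.809, 0.588, -0.0, -0.0]
ft_force: [0.3, -0.2, -0.5]
grip_width: 0.799
grip_force: 0.0
```

Emit:
jog_arm(
  rows=[0,0,-0.0576,0.1,0.05,0,0.6,0,0,0,0.2,0.09,0,0.6,0,0,0,0.22,0.09,0,0.6,0,0,0,0.22,0.09,0,0.6,0,0,0,0.22,0.09,0,0.6,0,0,0,0.22,0.09,0,0.6,0,0,0,0.22,0.09,0,0.6,0,0,0,0.2,0.09,0,0.6],
)

```text
time_s: 17.85
position: [0.6274, 0.0267, 0.2434]
tcp_rot: [0.754, 0.657, -0.0, -0.0]
ft_force: [-0.1, -1.7, 0.2]
grip_width: 0.8
grip_force: 0.0
```

Run:
```python
from st import *
todo([.622,.035,.015])
```

```text
t 17.85 pos [0.6274 0.0267 0.2434] ang x,y [82.0754 -7.9246] z [-0.0005  0.0004 -1.    ] x [0.1379 0.9905 0.0003]
j [-7.8 29.7 80.9  0.  69.4  0.2] w 0.8 0.0 [-0.057  -1.655   0.2004]
shift/0.25: [ 0.0298 -0.0255  0.9136]
```

Emit:
jog_arm(
  rows=[0,0,0,0.03,0,0.15,0.6,0,0,0,0,0,0.2,0.6,0,0,0,0,0,0.2,0.6,0,0,0,0,0,0.2,0.6,0,0,0,0,0,0.1,0.6,0,0,0,0,0,0.06,0.6,0,0,0,-0.03,0,0,0.6,0,0,0,-0.03,0,0,0.6],
)

```text
time_s: 18.85
position: [0.6264, 0.0165, 0.0172]
tcp_rot: [0.755, 0.656, 0.001, 0.001]
ft_force: [0.8, -0.8, -0.0]
grip_width: 0.802
grip_force: 0.0
```

Run:
```python
from st import *
todo([.6245,.003,.015])
```

```text
t 18.85 pos [0.6264 0.0165 0.0172] ang x,y [82.0323 -7.9677] z [ 0.0018 -0.     -1.    ] x [0.1386 0.9903 0.0002]
j [-8.7 46.8 89.6  0.  43.5 -0.7] w 0.802 0.0 [ 0.7909 -0.7763 -0.0145]
shift/0.25: [-0.0545 -0.0002  0.0086]
```

Emit:
jog_arm(
  rows=[0,0,0,-0.03,0,0,0.6,0,0,0,-0.03,0,0,0.6,0,0,0,-0.05,-0.004,0,0.6,0,0,0,-0.05,-0.004,0,0.6,0,0,0,-0.06,-0.005,0,0.6,0,0,0,-0.06,-0.005,0,0.6,0,0,0,-0.06,-0.005,0,0.6,0,0,0,-0.04,-0.004,0,0.6],
)

```text
time_s: 19.85
position: [0.6052, -0.077, 0.016]
tcp_rot: [0.755, 0.656, -0.0, -0.0]
ft_force: [1.4, 4.7, 3.8]
grip_width: 0.803
grip_force: 0.0
```

```bash
cat > tub.py <<'E'
from st import *
import sys
st();im,d=get_image('top');P=cloud('top',d).reshape(-1,3);c=im.reshape(-1,3).astype(int)
col=sys.argv[1]
m=(abs(P[:,2]-.075)<.006)&((c[:,2]>c[:,0]+60)&(c[:,2]>c[:,1]+40) if col=='blue' else (c[:,0]>c[:,2]+80)&(abs(c[:,0]-c[:,1])<40))&(abs(P[:,0]-.55)<.14)
q=P[m][:,:2].astype(np.float32)
# robust: keep points near median
q=q[np.linalg.norm(q-np.median(q,0),axis=1)<.075]
print(col,cv2.minEnclosingCircle(q),q.mean(0),len(q))
if len(sys.argv)>2: cv2.imwrite('pics/'+sys.argv[2],im[:,:,::-1])
E
python3 tub.py blue t6.png
```

```text
t 19.85 pos [ 0.6052 -0.077   0.016 ] ang x,y [81.9839 -8.0161] z [-0.0008  0.0005 -1.    ] x [0.1395 0.9902 0.0004]
j [-17.7  46.2  92.    0.   41.8  -9.7] w 0.803 0.0 [1.4114 4.6756 3.7883]
blue ((0.5940624475479126, -0.1480407416820526), 0.04008219763636589) [ 0.5871 -0.1674] 87
```

Emit:
jog_arm(
  rows=[0,0,0,-0.057,-0.003,0,0.6,0,0,0,-0.057,-0.003,0,0.6,0,0,0,-0.057,-0.003,0,0.6,0,0,0,-0.057,-0.003,0,0.6,0,0,0,-0.055,-0.003,0,0.6,0,0,0,-0.055,0.004,0,0.6,0,0,0,-0.055,0.004,0,0.6,0,0,0,-0.04,0.004,0,0.6],
)

```text
time_s: 20.9
position: [0.5897, -0.1841, 0.0158]
tcp_rot: [0.755, 0.656, -0.0, -0.0]
ft_force: [-0.1, 2.4, 0.2]
grip_width: 0.795
grip_force: 0.0
```

```bash
python3 tub.py blue t7.png; python3 -c "
from h import *
a,_=get_image('side');b=cv2.imread('pics/t7.png')
A=cv2.resize(a[90:240,240:440],(400,300),interpolation=2)[:,:,::-1];B=cv2.resize(b[170:320,380:580],(400,300),interpolation=2)
cv2.imwrite('pics/c7.png',np.hstack([A,B]))"
```

```text
t 20.9 pos [ 0.5897 -0.1841  0.0158] ang x,y [81.9976 -8.0023] z [-0.0008  0.0005 -1.    ] x [0.1392 0.9903 0.0004]
j [-27.7  46.6  90.9   0.   42.6 -19.7] w 0.795 0.0 [-0.0879  2.3517  0.1834]
blue ((0.47907400131225586, -0.3446405529975891), 0.03302443027496338) [ 0.4768 -0.342 ] 80
```

View pics/c7.png

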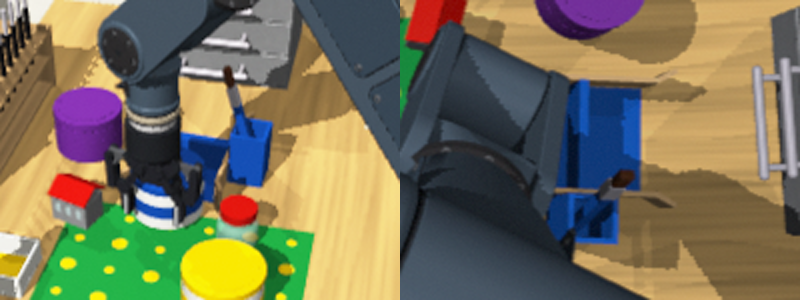

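The tub sits between the fingers and is entering the bay, and the house and jar are untouched. The brush is still in the cup.

Emit:
jog_arm(
  rows=[0,0,0,-0.04,0.003,0,0.6,0,0,0,-0.04,0.003,0,0.6,0,0,0,-0.04,0.003,0,0.6,0,0,0,-0.035,0.003,0,0.6,0,0,0,-0.025,0.003,0,0.6,0,0,0,-0.02,0,0,0.6,0,0,0,-0.012,0,0,0.6,0,0,0,-0.008,0,0,0.6],
)

```text
time_s: 22.0
position: [0.5859, -0.2381, 0.0159]
tcp_rot: [0.755, 0.656, -0.0, -0.0]
ft_force: [1.4, 3.7, 0.8]
grip_width: 0.801
grip_force: 0.0
```

Run:
```python
from st import *
st()
```

```text
t 22.0 pos [ 0.5859 -0.2381  0.0159] ang x,y [82.0291 -7.9708] z [-0.0006  0.0005 -1.    ] x [0.1387 0.9903 0.0004]
j [-32.2  47.3  88.6   0.   44.2 -24.3] w 0.801 0.0 [1.3516 3.7275 0.8272]
```

Emit:
jog_arm(
  rows=[0,0,0,-0.005,0,0,0.6,0,0,0,-0.005,0,0,0.6,0,0,0,-0.004,0,0,0.6,0,0,0,-0.004,0,0,0.6,0,0,0,-0.003,0,0,0.6,0,0,0,-0.003,0,0,0.6,0,0,0,0,0,0,0.6,0,0,0,0,0,0,0.6],
)

```text
time_s: 23.0
position: [0.5851, -0.2401, 0.0159]
tcp_rot: [0.754, 0.656, 0.001, -0.003]
ft_force: [3.4, 12.4, 4.8]
grip_width: 0.801
grip_force: 0.0
```

Emit:
jog_arm(
  rows=[0,0,0,0.04,0,0,0.6,0,0,0,0.06,0,0,0.6,0,0,0,0.06,0,-0.05,0.6,0,0,0,0,0,-0.2,0.6,0,0,0,0,0,-0.2,0.6,0,0,0,0,0,-0.2,0.6,0,0,0,0.2,0,-0.05,0.6,0,0,0,0.2,0,0,0.6],
)

```text
time_s: 24.0
position: [0.6058, -0.105, 0.194]
tcp_rot: [0.755, 0.656, 0.001, 0.002]
ft_force: [0.3, 0.3, -0.7]
grip_width: 0.798
grip_force: 0.0
```

Run:
```python
from st import *
st()
im,d=get_image('top');P=cloud('top',d);cv2.imwrite('pics/t8.png',im[:,:,::-1])
m=(abs(P[...,2]-.075)<.006)&(np.hypot(P[...,0]-.578,P[...,1]+.295)<.075);q=P[m][:,:2].astype(np.float32);print(cv2.minEnclosingCircle(q),len(q))
x,y,zz=P[...,0],P[...,1],P[...,2]
c=P[(abs(x-.58)<.05)&(abs(y+.355)<.02)&(zz>.04)&(zz<.05)];print('cross top',np.percentile(c,[5,50,95],axis=0))
```

```text
t 24.0 pos [ 0.6058 -0.105   0.194 ] ang x,y [81.9278 -8.0719] z [ 0.0047 -0.0017 -1.    ] x [ 0.1404  0.9901 -0.0011]
j [-20.2  31.8  86.   -0.   62.  -12.2] w 0.798 0.0 [ 0.2715  0.319  -0.6818]
((0.5768216848373413, -0.296207457780838), 0.055308748036623) 1656
cross top [[ 0.5338 -0.3613  0.0436]
 [ 0.6017 -0.355   0.0481]
 [ 0.6261 -0.3465  0.0499]]
```

The blue tub is at (0.577, −0.296), which is home. Next is the yellow tub.

Emit:
jog_arm(
  rows=[0,0,0.022,0,0,0,0.6,0,0,0,-0.035,-0.12,0,0.6,0,0,0,-0.035,-0.12,0,0.6,0,0,0,-0.035,-0.12,0,0.6,0,0,0,-0.035,-0.12,0,0.6,0,0,0,-0.035,-0.12,0,0.6,0,0,0,0,0,0,0.6,0,0,0,0,0,0,0.6],
)

```text
time_s: 25.05
position: [0.45, -0.1176, 0.1917]
tcp_rot: [0.777, 0.63, 0.0, 0.001]
ft_force: [0.8, 0.3, 0.7]
grip_width: 0.798
grip_force: 0.0
```

Run:
```python
from st import *
todo([.450,-.1165,.015])
im,d=get_image('top');P=cloud('top',d)
m=(abs(P[...,2]-.075)<.006)&(np.hypot(P[...,0]-.464,P[...,1]+.05)<.075);q=P[m][:,:2].astype(np.float32);print(cv2.minEnclosingCircle(q),len(q))
```

```text
t 25.05 pos [ 0.45   -0.1176  0.1917] ang x,y [ 78.0668 -11.9331] z [ 0.0018 -0.0009 -1.    ] x [ 0.2068  0.9784 -0.0005]
j [-28.5  21.5 107.    0.   51.4 -16.5] w 0.798 0.0 [0.8008 0.2693 0.7032]
shift/0.25: [ 0.0047 -0.0024  0.7067]
((0.4640665650367737, -0.05042248219251633), 0.05504180118441582) 1883
```

Emit:
jog_arm(
  rows=[0,0,0,0,0,0.2,0.6,0,0,0,0,0,0.2,0.6,0,0,0,0,0,0.15,0.6,0,0,0,0,0,0.1,0.6,0,0,0,0,0,0.055,0.6,0,0,0,0.02,0,0,0.6,0,0,0,0.02,0,0,0.6,0,0,0,0.02,0,0,0.6],
)

```text
time_s: 26.1
position: [0.4532, -0.1029, 0.0158]
tcp_rot: [0.777, 0.63, 0.001, 0.002]
ft_force: [0.6, -3.1, 0.4]
grip_width: 0.8
grip_force: 0.0
```

Emit:
jog_arm(
  rows=[0,0,0,0.04,0.008,0,0.6,0,0,0,0.05,0.012,0,0.6,0,0,0,0.05,0.014,0,0.6,0,0,0,0.05,0.014,0,0.6,0,0,0,0.05,0.014,0,0.6,0,0,0,0.05,0.014,0,0.6,0,0,0,0.05,0.014,0,0.6,0,0,0,0.04,0.01,0,0.6],
)

```text
time_s: 27.1
position: [0.4955, -0.014, 0.0153]
tcp_rot: [0.776, 0.63, -0.001, -0.001]
ft_force: [-3.0, -4.6, 4.4]
grip_width: 0.799
grip_force: 0.0
```

Run:
```python
from st import *
todo([.5768,.1372,.015]);_,d=get_image('side');P=cloud('side',d);im,_=get_image('side')
c=im.astype(int);m=(abs(P[...,2]-.075)<.006)&(c[...,0]>c[...,2]+80)&(abs(P[...,1])<.25)
q=P[m][:,:2].astype(np.float32);print(cv2.minEnclosingCircle(q),len(q))
```

```text
t 27.1 pos [ 0.4955 -0.014   0.0153] ang x,y [ 78.1475 -11.8526] z [-0.0015  0.0001 -1.    ] x [ 0.2054  0.9787 -0.0002]
j [-14.5  42.1 109.   -0.   28.9  -2.7] w 0.799 0.0 [-3.0091 -4.6029  4.3563]
shift/0.25: [0.6585 0.194  0.0007]
((0.9701533317565918, -0.007636671885848045), 0.5199881196022034) 1425
```

Emit:
jog_arm(
  rows=[0,0,0,0.055,0.0165,0,0.6,0,0,0,0.055,0.0165,0,0.6,0,0,0,0.055,0.0165,0,0.6,0,0,0,0.055,0.0165,0,0.6,0,0,0,0.055,0.0165,0,0.6,0,0,0,0.055,0.0165,0,0.6,0,0,0,0.055,0.0165,0,0.6,0,0,0,0.05,0.015,0,0.6],
)

```text
time_s: 28.2
position: [0.5506, 0.0858, 0.0147]
tcp_rot: [0.777, 0.63, -0.0, -0.0]
ft_force: [-1.1, -4.1, 1.8]
grip_width: 0.803
grip_force: 0.0
```

Run:
```python
from st import *
todo([.5768,.1372,.015]);im,d=get_image('side');P=cloud('side',d);s,M=st();e=s['position']+M[:,0]*.054;print('expect',e)
c=im.astype(int);m=(abs(P[...,2]-.075)<.006)&(c[...,0]>c[...,2]+80)&(np.hypot(P[...,0]-e[0],P[...,1]-e[1])<.09)
q=P[m][:,:2].astype(np.float32);print(cv2.minEnclosingCircle(q),len(q))
```

```text
t 28.2 pos [0.5506 0.0858 0.0147] ang x,y [ 78.0816 -11.9184] z [-0.0009  0.0004 -1.    ] x [0.2065 0.9784 0.0002]
j [ -2.6  44.2 100.    0.   35.8   9.2] w 0.803 0.0 [-1.068  -4.0568  1.8316]
shift/0.25: [ 0.2226  0.0601 -0.0011]
t 28.25 pos [0.5519 0.0871 0.0148] ang x,y [ 78.0934 -11.9067] z [ 0.0016  0.0012 -1.    ] x [0.2063 0.9785 0.0015]
j [-2.5 44.2 99.9  0.1 35.8  9.3] w 0.803 0.0 [-0.355   0.0175  1.1057]
expect [0.5631 0.1399 0.0149]
((0.5736202001571655, 0.1383000910282135), 0.06686641275882721) 1386
```

Emit:
jog_arm(
  rows=[0,0,0,0.055,0.015,0,0.6,0,0,0,0.055,0.015,0,0.6,0,0,0,0.055,0.015,0,0.6,0,0,0,0.05,0.01,0,0.6,0,0,0,0.05,-0.012,0,0.6,0,0,0,0.05,-0.0125,0,0.6,0,0,0,0.05,-0.0125,0,0.6,0,0,0,0.04,-0.0125,0,0.6],
)

```text
time_s: 29.25
position: [0.5725, 0.1846, 0.0149]
tcp_rot: [0.777, 0.63, 0.0, -0.0]
ft_force: [1.4, -3.8, 2.2]
grip_width: 0.798
grip_force: 0.0
```

Run:
```python
from st import *
s,M=st();e=np.array([.584,.315,.015])-M[:,0]*.054;print(e);todo(e)
im,_=get_image('side');cv2.imwrite('pics/s9.png',cv2.resize(im[220:440,160:480],(640,440))[:,:,::-1])
```

```text
t 29.25 pos [0.5725 0.1846 0.0149] ang x,y [ 78.0802 -11.9198] z [-0.0003  0.0005 -1.    ] x [0.2065 0.9784 0.0004]
j [ 7.2 45.9 93.4  0.  40.7 19.1] w 0.798 0.0 [ 1.3904 -3.756   2.2098]
[0.5728 0.2622 0.015 ]
t 29.25 pos [0.5725 0.1846 0.0149] ang x,y [ 78.0802 -11.9198] z [-0.0003  0.0005 -1.    ] x [0.2065 0.9784 0.0004]
j [ 7.2 45.9 93.4  0.  40.7 19.1] w 0.798 0.0 [ 1.3904 -3.756   2.2098]
shift/0.25: [ 0.3037 -0.0629 -0.0002]
```

View pics/s9.png

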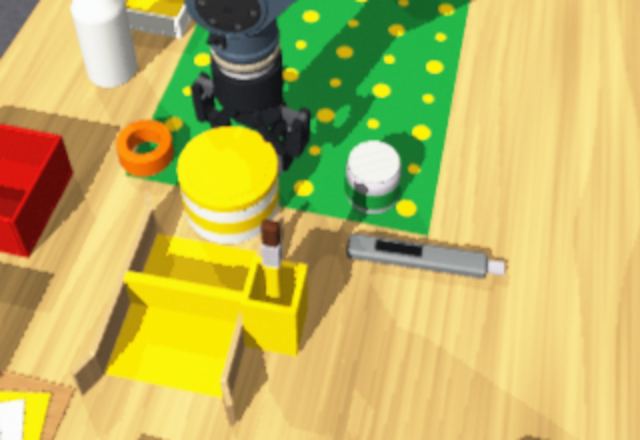

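The tub is centred at the mouth of the yellow bay, at about (185,228) in the crop, clear of the tape and tin. I'll keep pushing.

Emit:
jog_arm(
  rows=[0,0,0,0.05,-0.01,0,0.6,0,0,0,0.05,-0.01,0,0.6,0,0,0,0.05,-0.01,0,0.6,0,0,0,0.045,-0.01,0,0.6,0,0,0,0.035,-0.008,0,0.6,0,0,0,0.025,-0.006,0,0.6,0,0,0,0.015,-0.003,0,0.6,0,0,0,0.008,-0.002,0,0.6],
)

```text
time_s: 30.3
position: [0.5724, 0.2548, 0.0149]
tcp_rot: [0.777, 0.63, -0.0, -0.0]
ft_force: [0.8, -5.6, 2.9]
grip_width: 0.798
grip_force: 0.0
```

Emit:
jog_arm(
  rows=[0,0,0,0.005,-0.001,0,0.6,0,0,0,0.005,-0.001,0,0.6,0,0,0,0.004,-0.001,0,0.6,0,0,0,0.004,-0.001,0,0.6,0,0,0,0.003,-0.001,0,0.6,0,0,0,0.003,0,0,0.6,0,0,0,0,0,0,0.6,0,0,0,0,0,0,0.6],
)

```text
time_s: 31.3
position: [0.5725, 0.261, 0.0148]
tcp_rot: [0.777, 0.63, -0.0, -0.0]
ft_force: [0.1, -3.6, 3.3]
grip_width: 0.804
grip_force: 0.0
```

Force is still only sliding friction, so I'll continue slowly.

Emit:
jog_arm(
  rows=[0,0,0,0.005,-0.001,0,0.6,0,0,0,0.005,-0.001,0,0.6,0,0,0,0.004,-0.001,0,0.6,0,0,0,0.004,-0.001,0,0.6,0,0,0,0.003,-0.001,0,0.6,0,0,0,0.003,0,0,0.6,0,0,0,0,0,0,0.6,0,0,0,0,0,0,0.6],
)

```text
time_s: 32.3
position: [0.5723, 0.2656, 0.0149]
tcp_rot: [0.777, 0.63, -0.001, 0.0]
ft_force: [-0.9, -9.4, 5.3]
grip_width: 0.801
grip_force: 0.0
```

Force is rising and the tool has stopped, so the tub is at the stop. I'll back off, lift and check everything.

Emit:
jog_arm(
  rows=[0,0,0,-0.04,0,0,0.6,0,0,0,-0.06,0,0,0.6,0,0,0,-0.06,0,-0.05,0.6,0,0,0,0,0,-0.2,0.6,0,0,0,0,0,-0.2,0.6,0,0,0,0,0,-0.2,0.6,0,0,0,-0.2,0,-0.05,0.6,0,0,0,-0.2,0,0,0.6],
)

```text
time_s: 33.3
position: [0.5442, 0.129, 0.1924]
tcp_rot: [0.776, 0.63, 0.002, 0.001]
ft_force: [-0.2, 0.6, -0.3]
grip_width: 0.798
grip_force: 0.0
```

Run:
```python
from st import *
st()
im,d=get_image('top');P=cloud('top',d)
for n,c in (('blue',(.577,-.296)),('yellow',(.584,.315))):
    m=(abs(P[...,2]-.075)<.006)&(np.hypot(P[...,0]-c[0],P[...,1]-c[1])<.075);q=P[m][:,:2].astype(np.float32);print(n,cv2.minEnclosingCircle(q),len(q))
x,y,zz=P[...,0],P[...,1],P[...,2]
c=P[(abs(x-.58)<.05)&(abs(y-.375)<.02)&(zz>.04)&(zz<.05)];print('cross top',np.percentile(c,[5,50,95],axis=0))
s,_=get_image('side')
cv2.imwrite('pics/f.png',np.hstack([cv2.resize(im,(400,300),interpolation=3),cv2.resize(s,(400,300),interpolation=3)])[:,:,::-1])
```

```text
t 33.3 pos [0.5442 0.129  0.1924] ang x,y [ 78.1539 -11.8466] z [ 0.0046  0.0008 -1.    ] x [0.2053 0.9787 0.0017]
j [ 1.9 27.9 94.1  0.  57.7 13.7] w 0.798 0.0 [-0.2303  0.5801 -0.2847]
blue ((0.5769640207290649, -0.29572418332099915), 0.05544422194361687) 1925
yellow ((0.5778805613517761, 0.3344971537590027), 0.062381643801927567) 690
cross top [[0.5341 0.3713 0.0446]
 [0.5545 0.3772 0.0478]
 [0.629  0.3823 0.0496]]
```

View pics/f.png

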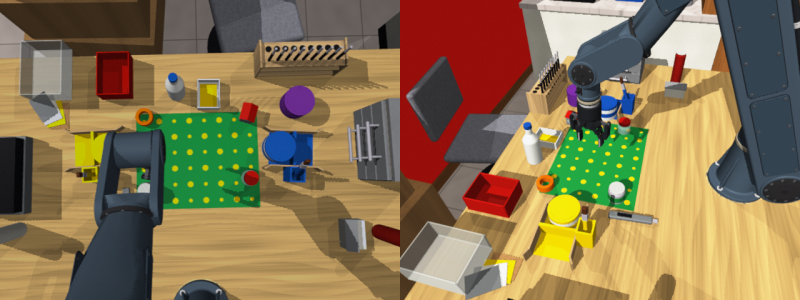

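Both tubs look home and the bystanders are in place, but the arm hides the yellow tub in the top view. I'll clear the view and measure again.

Emit:
jog_arm(
  rows=[0,0,0,-0.2,0,-0.02,0.6,0,0,0,-0.2,0,-0.02,0.6,0,0,0,-0.2,0,-0.02,0.6,0,0,0,-0.1,0,0,0.6,0,0,0,0,0,0,0.6,0,0,0,0,0,0,0.6,0,0,0,0,0,0,0.6,0,0,0,0,0,0,0.6],
)

```text
time_s: 34.4
position: [0.5076, -0.0403, 0.2046]
tcp_rot: [0.776, 0.63, -0.0, -0.001]
ft_force: [-1.1, 0.3, -0.9]
grip_width: 0.8
grip_force: 0.0
```

Run:
```python
from st import *
st()
im,d=get_image('top');P=cloud('top',d)
for n,c in (('blue',(.577,-.296)),('yellow',(.584,.315))):
    m=(abs(P[...,2]-.075)<.005)&(np.hypot(P[...,0]-c[0],P[...,1]-c[1])<.063);q=P[m][:,:2].astype(np.float32);print(n,cv2.minEnclosingCircle(q),q.mean(0),len(q))
x,y,zz=P[...,0],P[...,1],P[...,2]
for n,sx in(('wall far',.65),('near',.514)):
    c=P[(abs(x-sx)<.015)&(abs(y-.375)<.08)&(zz>.04)&(zz<.05)];print(n,np.median(c,0))
for n in ['house','jar','tin','tape','knife','glue','dish']:
    o=outline_of('top',n)[0];print(n,round(o['p'],2),np.round(o['pixel']))
o=pinpoint('top','brush_butt');print([(a['p'],a['pixel'],onz('top',a['pixel'],.01)) for a in o[:2]])
```

```text
t 34.4 pos [ 0.5076 -0.0403  0.2046] ang x,y [ 78.1542 -11.8458] z [-0.0009  0.0007 -1.    ] x [0.2053 0.9787 0.0005]
j [-17.1  23.5 100.2   0.   56.4  -5.3] w 0.8 0.0 [-1.0881  0.3006 -0.9019]
blue ((0.5769698023796082, -0.2954019010066986), 0.055225931107997894) [ 0.5766 -0.2952] 1907
yellow ((0.5835878849029541, 0.3187662959098816), 0.055226005613803864) [0.5835 0.3183] 1901
wall far [0.6537 0.377  0.0452]
near [0.5241 0.3701 0.0449]
house 0.59 [178. 398.]
jar 0.89 [285. 404.]
tin 0.57 [305. 235.]
tape 0.95 [182. 226.]
knife 0.94 [338. 202.]
glue 0.97 [138. 278.]
dish 0.74 [154. 335.]
[(0.75, [284.4, 465.0], array([ 0.4629, -0.3452,  0.01  ]))]
```

```bash
python3 -c "
from plant import ctrl
print(ctrl.hand_in())"
```

```text
the job is handed in; nothing more can be done
None
```

The job is handed in: both tubs measured home against the end stops in their own colour's caddies, the blue brush stands bristles up in the blue cup, and nothing else appeared disturbed in the last images; no score came back.

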